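# Set the batch drum to 7 and mark the blank

## Robot

A 6-joint arm with a two-finger parallel gripper is mounted at the origin on the work surface. World frame = base frame: x ahead of the robot, y to its left, z up, the work surface at z = 0. Lengths are in m, angles in rad, forces in N, time in s.
With the tool pointing down it reaches from about 0.4 to 0.825 m from the base axis. Payload 7 kg.
Tool frame: the origin (TCP) lies at the centre of the arm's flange, where the gripper is bolted on; the fingertips stand 178 mm ahead of it and the grasp point (between the pads) lies 159 mm ahead of it; z points along the fingers, y is the direction in which the jaws open and shut (so a half turn about z gives the same grasp; the last joint's range is limited). The gripper opens to 88 mm and grips with 3 to 60 N. Pads are 19 mm wide; open, the fingers measure 130 mm over their backs; the gripper's body (78 mm by 193 mm) begins 47 mm behind the grasp point.
Start: joints at [-0.958, 0.359, 0.012, 0, -1.224, -0.288], TCP at [0.215, -0.64, 0.405] pointing down, gripper open.
Joint ranges: [-3.07, 3.07], [-1.43, 2.12], [-1.02, 1.25], [-3.03, 1.67], [-3.05, -0], [-3.03, 3.03]. Speed limits (rad/s): [2.39, 2.39, 3.01, 3.14, 3.14, 3.14].

## Interface

Orientations are given as [roll, pitch, yaw] about the fixed x, y, z axes, in that order (R = Rz(yaw) Ry(pitch) Rx(roll)).
In Python, from station import * gives the robot as it stands.
- The arm moves only by the tool send_rows, never from a script. Its argument "motion" is a list of rows, each an object with "offset": the shift along the tool's x, y, z in cm, a list of three; "turn": the turn about the tool's z in degrees. In form: [{"offset": [x, y, z], "turn": turn}, ...]. A call has 1 to 8 rows; each row is the pose to reach, as a shift and turn from the pose commanded when the call began, along the tool's axes at that moment; what a row does not reach only later rows make up. A row lasts 1/10 s, in which the tool goes at most 50 mm and 8.59 degrees, less where a joint would pass 70% of its speed; a pose out of reach is approached as far as the arm can. A call with a gripper value outside its range is refused whole. "hand" is the opening, from -1 (shut) to 1 (fully open), set as the call begins (left out, the last holds). The fingers move at their own pace and stop on an object; "squeeze" is the grip in N (left out, the last holds). Time passes only in rows, so rows that repeat a pose let the fingers close. It gives the time, the measured TCP pose, the force and the opening at its end, in the units of the state.
- get_state(): the state, without advancing time (a new reading comes with each control period).
- grab_frame(name): name is "scene" or "top" or "wrist"; returns a dict with "frame" (420x560x3 uint8, blue, green, red), "range_z" (420x560 float32, m along the optical axis (not along the pixel's ray), 0 where there is no reading), "vertical_fov" (degrees; the focal length in pixels is half the picture's height over the tangent of half this angle, whatever the lens; pixels are square), "cx", "cy" (the principal point, pixels), "k1" (the pictures are not rectified: a ray, as slopes to the right and down, at radius r is drawn at 1 + k1 r^2 times it, then the intrinsics apply), "cam_to_world" (4x4, takes a point from camera to world coordinates). Camera axes: x right, y up, looking along -z (the intrinsics and any distortion apply to the point x, -y, -z); pixel columns grow to the right and rows downward; lengths in m; the calibration is good to about 2 mm. A picture is of the moment at which its call begins.
- job_done(): hands the job in, once; it reports no verdict.
The state is a dict: "t": time; "q": joint angles; "qd": joint speeds; "joint_efforts": joint torques, N m; "eef_pos": TCP position; "ee_rot": TCP orientation; "force": force on the tool from outside, world axes, zero at the start; "moment": the same for the moment, N m; "width": finger opening in m.
Only numpy, scipy, OpenCV 4.12 (cv2) and the standard library are available. Lean on these libraries where they do the work, as an engineer would, in place of code of your own. Each camera call takes 0.05 s, during which the arm holds its last target. There are 200 camera calls.

## Task

Mark the wooden blank with batch number 7: roll the numbering drum by its black rubber rim until the 7 stands in the middle of the little window, pressing on the drum gently, never harder than 20 N. Only then push the red knob of the press fully down to its stop and let it come all the way up again. Leave the other things on the bench where they are, and leave the 7 in the middle of the window.

Things in the scene. Friction and masses are not known exactly. Their poses are not given: they have to be found in the camera images.
- press: Grey and green numbering press screwed to the bench; origin at the centre of its underside. Its y axis runs along the drum's axis towards the red knob, x across the drum. Base plate 170 (x) by 310 (y) by 16 mm. Green drum housing at y -0.139 to -0.011, 108 mm in x, 56 mm high. The C-frame under the knob spans x -0.08 to 0.025, y 0.05 to 0.12, top 136 mm high.
- rim (a point): Nominal place to roll the drum: top line of the black rubber rim, midway along it, at (0, -0.102, 0.126) of the press; axes as the press. Rim: cylinder of radius 42 mm, axis along y, 54 mm long (27 either side), bare on top. The point is fixed to the press: the real top lies up to 6 mm above or below it, differently at each start, so feel for it.
- window (a point): Nominal middle of the window in the dark steel hood (true height as for the rim); axes as the press. The hood begins 30 mm from point rim along y and stands up to 14 mm above the rim. Opening 22 mm round the drum by 24 mm along it, leaning 0.35 rad from upright to the press's +x, yellow bar at two edges. Numerals black on white, 16 mm high, 26 mm apart, upright seen from +x.
- drum (a joint): Turn of the drum, rad. The numeral n stands in the middle of the window at n x 0.6283 (0 to 9; the 7 at 4.398). It grows, and the numerals count up, when the top of the rim moves along the press's +x. Stops at -0.3 and 5.95. Starts between numerals 3.5 and 5.5. The 7 counts as in the middle within 0.1 rad (4 mm).
- knob (a joint): Travel of the red knob, m: 0 is up, 0.008 is fully down. Springs back up; needs about 3.5 N to start and 9 N at the stop.
- knob_top (a point): Centre of the top face of the red knob, 46 mm across, 184 mm above the bench when up; pressed straight down.
- wax_tin_mid (a point): Bystander: round wax tin standing, 74 mm across, 95 mm high. Point at its centre.
- tape_roll_mid (a point): Bystander: roll of masking tape lying flat, 84 mm across, 22 mm high. Point at its centre.
- mallet_mid (a point): Bystander: carver's round mallet lying, head 72 mm across and 100 mm long along its x, handle to its -x, 168 mm from this point to the handle's end. Point at the head's centre.
- tape_measure_mid (a point): Bystander: yellow tape measure, 70 x 45 x 40 mm high. Point at its centre.
- drum_axis (a point): Nominal middle of the drum's axis, at (0, -0.07, 0.084) of the press (real height up to 6 mm off, as for the rim). The drum sits on a spring and yields straight down 1 mm per 7 N. It turns stiffly, 6 N at the rim, and stays where left; the rubber grips with about 0.7 to 1 times the pressing force, so a finger pressing with less than about 6 to 9 N slips.

How it is judged:
By the outcome, as a careful person would: the job done as asked, in the order asked, and still so for the second after the job is handed in, with the robot touching nothing.
It also fails if it takes over 67 s, if anything falls off the work surface, if the arm or the gripper's body presses on something with over 40 N, if the wrist force passes 120 N, or if a joint passes its speed limit or range.

## Working session

There is one attempt and no reset: what is moved stays moved. The work goes in short steps, Python scripts to look and compute and a tool call to move; the robot and the scene stay as the last step left them, time stands still between calls to the robot, and variables do not carry over. Pictures are saved under pics/ and viewed, about 8 in all and at most 12, crops included, and the job is handed in when it is done.

Besides the shell and the picture viewer there is one more tool, called after "Request:" as name(argument=value, ...) on one line, values as JSON. send_rows: Moves the arm, as the interface text tells. Its arguments: {"type":"object","properties":{"motion":{"type":"array"},"hand":{"type":"number"},"squeeze":{"type":"number"}},"required":["motion"]}

```bash
mkdir -p pics; cat > h.py <<'E'
import numpy as np, cv2
from station import *
def pts(d):
    """world point per pixel (HxWx3) from range image"""
    h,w=d["range_z"].shape; f=h/2/np.tan(np.radians(d["vertical_fov"])/2)
    u,v=np.meshgrid(np.arange(w),np.arange(h))
    K=np.array([[f,0,d["cx"]],[0,f,d["cy"]],[0,0,1.]])
    s=cv2.undistortPoints(np.stack([u,v],-1).reshape(-1,1,2).astype(np.float64),K,np.array([d["k1"],0,0,0.])).reshape(h,w,2)
    z=d["range_z"]; c=np.stack([s[...,0]*z,-s[...,1]*z,-z,np.ones_like(z)],-1)
    p=(c@np.array(d["cam_to_world"]).T)[...,:3]; p[z<=0]=np.nan
    return p
E
python3 - <<'E'
from h import *
s=get_state(); print({k:np.round(v,3).tolist() for k,v in s.items()})
ims=[]
for n in("scene","top"):
    d=grab_frame(n); np.save(f"{n}.npy",np.array(d,dtype=object),allow_pickle=True); cv2.imwrite(f"pics/{n}.png",d["frame"])
    p=pts(d); b=d["frame"].astype(int); m=(b[...,2]>120)&(b[...,1]<60)&(b[...,0]<60)
    print(n,np.round(d["cam_to_world"],2).tolist(),d["vertical_fov"],m.sum(),np.nanmedian(p[m],0))
E
```

```text
{'t': 0.0, 'q': [-0.958, 0.359, 0.011, -0.0, -1.224, -0.288], 'qd': [0.001, 0.003, -0.001, -0.0, -0.0, 0.0], 'joint_efforts': [0.0, -58.272, 29.306, 6.997, 0.007, -0.0], 'eef_pos': [0.215, -0.64, 0.404], 'ee_rot': [3.14, -0.0, -2.817], 'force': [-0.361, 0.136, 0.662], 'moment': [0.01, -0.029, 0.039], 'width': 0.087}
scene [[-0.68, -0.51, 0.53, 1.18], [0.74, -0.47, 0.48, 0.58], [0.0, 0.72, 0.7, 0.93], [0.0, 0.0, 0.0, 1.0]] 46.386783618909604 222 [0.56343548 0.08295855 0.18254009]
top [[-0.03, 0.99, -0.14, 0.45], [-1.0, -0.02, 0.01, 0.05], [0.01, 0.14, 0.99, 1.07], [0.0, 0.0, 0.0, 1.0]] 57.57333015935091 256 [0.55854124 0.07869339 0.18334891]
```

View pics/top.png

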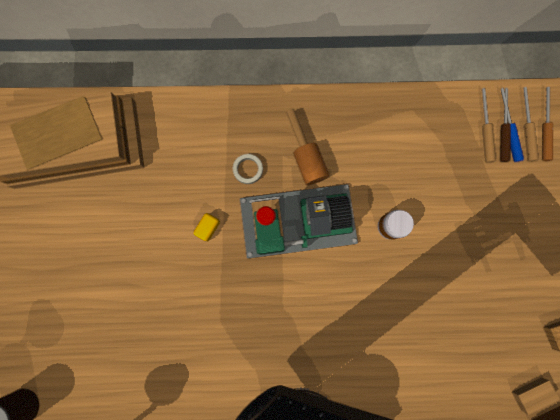

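View pics/scene.png

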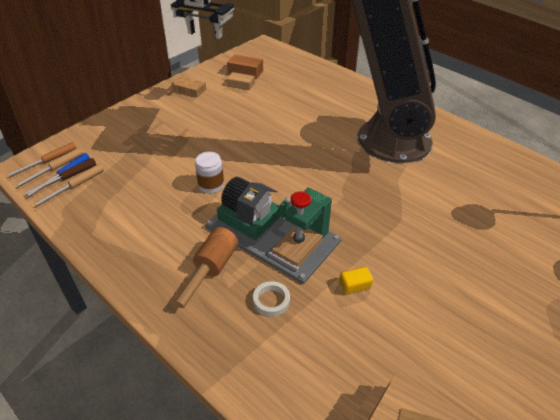

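The top view shows the knob at (265,215), the drum at about (330,212) and the plate corners at about (242,198) and (357,243), so press +y points roughly along world +y. The mallet (310,160), tape (248,168), yellow tape measure (206,227) and tin (397,224) are all clear of the work. The scene view agrees.

```bash
cat >> h.py <<'E'
def rel(P,yaw,Q):
    """world points Q -> press frame"""
    c,s=np.cos(yaw),np.sin(yaw); d=Q-P; return np.stack([c*d[...,0]+s*d[...,1],-s*d[...,0]+c*d[...,1],Q[...,2]],-1)
E
python3 - <<'E'
from h import *
for n in("top","scene"):
    d=np.load(f"{n}.npy",allow_pickle=True).item(); p=pts(d); b=d["frame"].astype(int)
    hsv=cv2.cvtColor(d["frame"],cv2.COLOR_BGR2HSV)
    m=(p[...,2]>.010)&(p[...,2]<.024)&(hsv[...,1]<90)&(p[...,0]>.4)&(p[...,0]<.68)&(p[...,1]>-.16)&(p[...,1]<.2)
    nl,l,st,_=cv2.connectedComponentsWithStats(m.astype(np.uint8)); i=1+st[1:,4].argmax()
    # plate + all above it
    q=p[l==i][:,:2]; 
    (c,sz,a)=cv2.minAreaRect((q*1000).astype(np.float32)); print(n,c,sz,a,m.sum(),st[1:,4].max(),cv2.boxPoints((c,sz,a)).round().tolist())
    r=(b[...,2]>110)&(b[...,1]<60)&(b[...,0]<60)&(p[...,2]>.175)
    k=p[r]; print("knob",(k.min(0)+k.max(0))/2,k.mean(0),np.ptp(k,axis=0))
E
```

```text
top (563.6043701171875, -7.516326904296875) (169.8531951904297, 308.2645263671875) 6.226006031036377 2953 2911 [[462.0, 136.0], [496.0, -170.0], [665.0, -152.0], [631.0, 155.0]]
knob [0.55948636 0.07752634 0.18278711] [0.55838831 0.07818274 0.18322482] [0.04298834 0.04021383 0.01025158]
scene (566.291015625, -6.5644378662109375) (171.95590209960938, 312.7474670410156) 6.476741313934326 2341 2313 [[463.0, 139.0], [499.0, -172.0], [669.0, -152.0], [634.0, 159.0]]
knob [0.56325075 0.08044178 0.1809961 ] [0.56364382 0.08175819 0.18220121] [0.04376007 0.04318571 0.0116294 ]
```

Request:
send_rows(motion=[{"offset":[-4,3.1,-0.2],"turn":-6},{"offset":[-8,6.2,-0.4],"turn":-12},{"offset":[-12,9.2,-0.6],"turn":-18},{"offset":[-16,12.3,-0.8],"turn":-24},{"offset":[-20,15.3,-1],"turn":-30},{"offset":[-24,18.4,-1.2],"turn":-36},{"offset":[-28,21.4,-1.4],"turn":-42},{"offset":[-32,24.5,-1.5],"turn":-48}], hand=-1, squeeze=20)

```text
t: 0.9
eef_pos: [0.4393, -0.3062, 0.4197]
ee_rot: [-3.141, 0.0, -1.975]
force: [0.7, -1.4, 0.5]
width: 0.0291
```

```bash
cat >> h.py <<'E'
from scipy.spatial.transform import Rotation as Ro
def go(x,y,z,yaw):
    """print offset (cm) and turn (deg) to a TCP goal from the measured pose"""
    s=get_state(); R=Ro.from_euler("xyz",s["ee_rot"]).as_matrix()
    print(np.round(s["t"],2),np.round(s["eef_pos"],4),np.round(s["ee_rot"],3),"F",np.round(s["force"],1),s["width"])
    print("offset",np.round(100*R.T@(np.array([x,y,z])-s["eef_pos"]),2),"turn",-np.degrees(yaw-s["ee_rot"][2]))
E
python3 -c "
from h import *
go(.576,-.108,.42,-1.461)"
```

```text
0.9 [ 0.4393 -0.3062  0.4197] [-3.141  0.    -1.975] F [ 0.7 -1.4  0.5] 0.02909639625167491
offset [-23.6   -4.78  -0.03] turn -29.43206393176436
```

Request:
send_rows(motion=[{"offset":[-4,-0.8,0],"turn":-5},{"offset":[-8,-1.6,0],"turn":-10},{"offset":[-12,-2.4,0],"turn":-15},{"offset":[-16,-3.2,0],"turn":-20},{"offset":[-20,-4,0],"turn":-25},{"offset":[-23.6,-4.8,0],"turn":-29.4},{"offset":[-23.6,-4.8,0],"turn":-29.4}])

```text
t: 1.6
eef_pos: [0.5784, -0.1074, 0.4186]
ee_rot: [3.141, 0.0, -1.46]
force: [-1.3, -0.3, -1.0]
width: 0.0003
```

```bash
python3 - <<'E'
from h import *
go(.576,-.108,.42,-1.461)
d=grab_frame("wrist"); np.save("wrist.npy",np.array(d,dtype=object)); w=d["frame"]
t=grab_frame("scene")["frame"]
cv2.imwrite("pics/c1.png",np.hstack([cv2.resize(w,(560,420))[:, :],cv2.resize(t[150:270,190:260],(240,420),interpolation=cv2.INTER_CUBIC)]))
p=pts(d); P=np.array([.565,-.007,0]); r=rel(P,.11,p)
# rim top: press y -0.125..-0.08
m=(abs(r[...,1]+.105)<.015)&(abs(r[...,0])<.03)&(r[...,2]>.06)&(r[...,2]<.15)
q=r[m]; print(len(q))
for a in np.arange(-.03,.03,.01):
    k=q[(q[:,0]>=a)&(q[:,0]<a+.01)]; print(a,len(k),k[:,2].max() if len(k) else 0,np.median(k[:,2]) if len(k) else 0)
if len(q)>20:
    A=np.c_[q[:,0],q[:,2],np.ones(len(q))]; s=np.linalg.lstsq(A,(q[:,0]**2+q[:,2]**2),rcond=None)[0]; print("axis x,z,R",s[0]/2,s[1]/2,np.sqrt(s[2]+s[0]**2/4+s[1]**2/4))
E
```

```text
1.6 [ 0.5784 -0.1074  0.4186] [ 3.141  0.    -1.46 ] F [-1.3 -0.3 -1. ] 0.0003457821219472108
offset [ 0.03  0.25 -0.13] turn 0.05263324669742215
1761
-0.03 278 0.11900517066980965 0.11391401542692287
-0.019999999999999997 298 0.12157170971611347 0.11909989186712211
-0.009999999999999995 306 0.12325286440128114 0.12112561079926829
6.938893903907228e-18 298 0.12323938514525512 0.1207928525808025
0.010000000000000009 298 0.12183866014512529 0.11803891968192401
0.02000000000000001 283 0.11742680298669184 0.11226554814395517
axis x,z,R -0.0011715741149262479 0.08052816297080115 0.040978021522766944
```

View pics/c1.png

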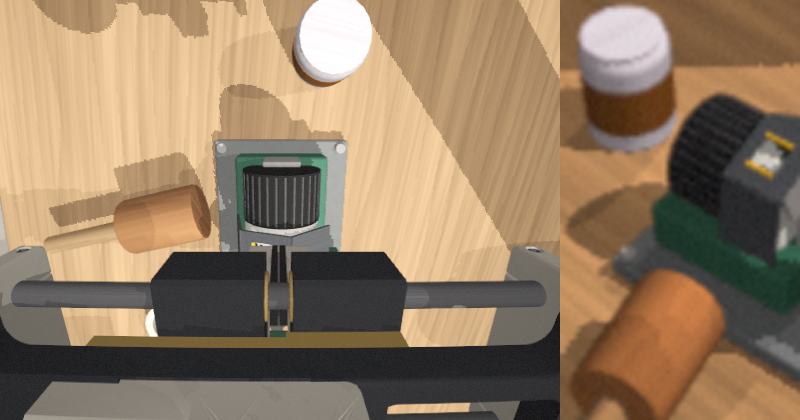

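The wrist view shows the drum rim at (280,195) and the window at about (262,243), half hidden by the fingers. I'll shift along +y to read the numeral.

Request:
send_rows(motion=[{"offset":[-4,0,0],"turn":0},{"offset":[-7,0,0],"turn":0},{"offset":[-7,0,0],"turn":0}])

```text
t: 2.0
eef_pos: [0.5682, -0.0397, 0.4197]
ee_rot: [-3.141, 0.0, -1.466]
force: [-0.7, 0.2, -0.2]
width: 0.0005
```

```bash
python3 - <<'E'
from h import *
d=grab_frame("wrist"); print(np.round(d["cam_to_world"],3).tolist(),d["vertical_fov"])
p=pts(d); r=rel(np.array([.565,-.007,0]),.11,p)
m=(abs(r[...,1]+.05)<.03)&(abs(r[...,0]-.012)<.035)&(r[...,2]>.1)
v,u=np.where(m); print(u.min(),u.max(),v.min(),v.max())
c=d["frame"][v.min()-10:v.max()+10,u.min()-10:u.max()+10]
cv2.imwrite("pics/c2.png",np.hstack([cv2.resize(c,(500,420),interpolation=cv2.INTER_CUBIC),cv2.resize(d["frame"],(300,420))]))
E
```

```text
[[-0.994, 0.1, 0.032, 0.577], [-0.105, -0.951, -0.291, -0.118], [0.001, -0.293, 0.956, 0.399], [0.0, 0.0, 0.0, 1.0]] 70.63407743853712
34 384 153 419
```

View pics/c2.png

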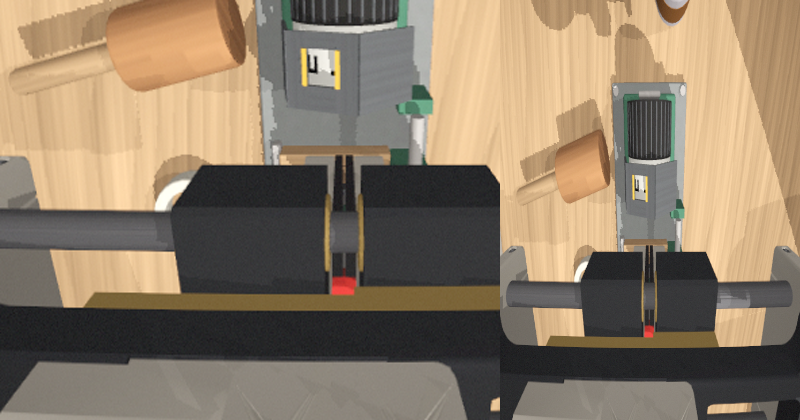

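```bash
cat >> h.py <<'E'
def look(name,px=None):
    """crop of the window in wrist view, upright; print yellow bars' pixels"""
    d=grab_frame("wrist"); p=pts(d); r=rel(np.array([.565,-.007,0]),.11,p)
    h=cv2.cvtColor(d["frame"],cv2.COLOR_BGR2HSV)
    y=(h[...,0]>15)&(h[...,0]<35)&(h[...,1]>150)&(h[...,2]>110)&(abs(r[...,1]+.05)<.03)&(abs(r[...,0]-.012)<.035)&(r[...,2]>.09)
    v,u=np.where(y); print("bars",u.min(),u.max(),v.min(),v.max(),"press",np.nanmean(r[y],0))
    c=d["frame"][v.min()-5:v.max()+6,u.min()-5:u.max()+6]
    c=cv2.rotate(c,cv2.ROTATE_90_COUNTERCLOCKWISE); c=cv2.resize(c,None,fx=12,fy=12,interpolation=cv2.INTER_CUBIC)[:600,:800]
    cv2.imwrite(f"pics/{name}.png",c); return d
E
python3 -c "
from h import *
look('c3')"
```

```text
bars 116 274 176 344 press [ 0.01669363 -0.04954026  0.12855949]
```

View pics/c3.png

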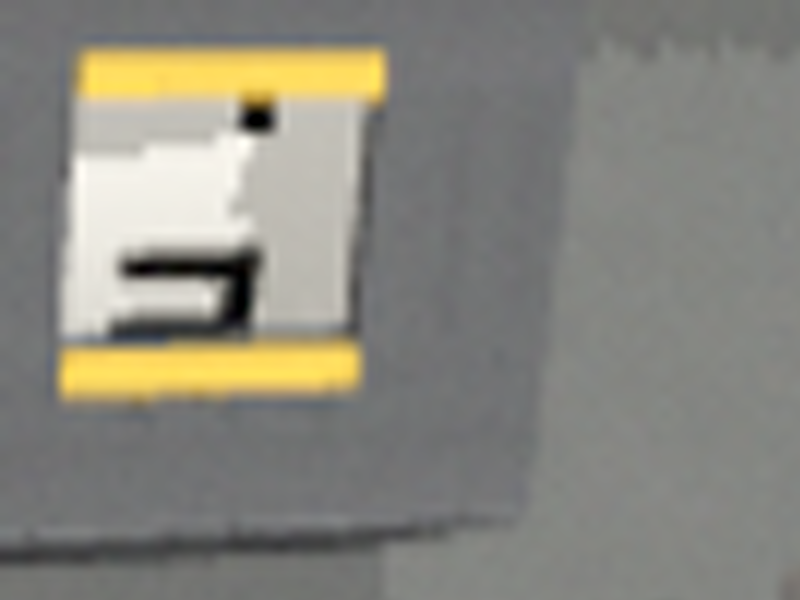

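The window shows the foot of the 4 at the top (255,115) and the top of the 3 at the bottom (190,290), so the drum is at about 3.5. It needs roughly 90 mm of rolling along press +x. I'm going above the stroke start.

```bash
python3 -c "
from h import *
go(.5615,-.112,.315,-1.461)"
```

```text
2.1 [ 0.5685 -0.0414  0.4198] [-3.142 -0.    -1.466] F [-0.3  0.2  0.1] 0.0004929207411306201
offset [ 6.95  1.43 10.48] turn -0.28855910714097577
```

Request:
send_rows(motion=[{"offset":[4,0.7,0],"turn":0},{"offset":[7,1.4,0],"turn":0},{"offset":[7,1.4,4],"turn":0},{"offset":[7,1.4,8],"turn":0},{"offset":[7,1.4,10],"turn":0},{"offset":[7,1.4,10.4],"turn":0},{"offset":[7,1.4,10.4],"turn":0},{"offset":[7,1.4,10.4],"turn":0}])

```text
t: 2.9
eef_pos: [0.563, -0.1126, 0.3171]
ee_rot: [-3.139, -0.0, -1.466]
force: [0.2, 0.2, 0.7]
width: 0.0004
```

```bash
python3 -c "
from h import *
go(.5615,-.112,.315,-1.461)
d=grab_frame('wrist'); cv2.imwrite('pics/c4.png',d['frame'])"
```

```text
2.9 [ 0.563  -0.1126  0.3171] [-3.139 -0.    -1.466] F [0.2 0.2 0.7] 0.0003951308536063112
offset [-0.07  0.14  0.21] turn -0.3065308354481556
```

View pics/c4.png

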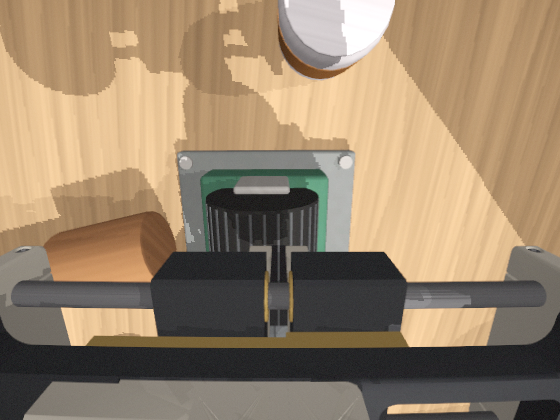

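The view shows the fingers over the rim (about 275,250), clear of the tin and mallet. I'll feel down slowly.

Request:
send_rows(motion=[{"offset":[0,0,0.4],"turn":0},{"offset":[0,0,0.8],"turn":0},{"offset":[0,0,1.1],"turn":0},{"offset":[0,0,1.2],"turn":0},{"offset":[0,0,1.2],"turn":0}])

```text
t: 3.45
eef_pos: [0.5624, -0.112, 0.3033]
ee_rot: [3.141, -0.0, -1.466]
force: [0.5, -0.1, 0.7]
width: 0.0003
```

Request:
send_rows(motion=[{"offset":[0,0,0.05],"turn":0},{"offset":[0,0,0.1],"turn":0},{"offset":[0,0,0.15],"turn":0},{"offset":[0,0,0.2],"turn":0},{"offset":[0,0,0.2],"turn":0}])

```text
t: 3.95
eef_pos: [0.5624, -0.1121, 0.3015]
ee_rot: [3.142, 0.0, -1.466]
force: [-0.7, 0.1, 0.5]
width: 0.0005
```

Request:
send_rows(motion=[{"offset":[0,0,0.05],"turn":0},{"offset":[0,0,0.1],"turn":0},{"offset":[0,0,0.1],"turn":0},{"offset":[0,0,0.1],"turn":0}])

```text
t: 4.35
eef_pos: [0.5625, -0.1121, 0.3006]
ee_rot: [3.142, -0.0, -1.466]
force: [-0.2, -0.4, -0.3]
width: 0.0006
```

Request:
send_rows(motion=[{"offset":[0,0,0.05],"turn":0},{"offset":[0,0,0.1],"turn":0},{"offset":[0,0,0.1],"turn":0}])

```text
t: 4.65
eef_pos: [0.5625, -0.1121, 0.2997]
ee_rot: [-3.141, -0.0, -1.466]
force: [0.0, -0.3, 2.0]
width: 0.0003
```

Request:
send_rows(motion=[{"offset":[0,0,0.05],"turn":0},{"offset":[0,0,0.08],"turn":0},{"offset":[0,0,0.08],"turn":0}])

```text
t: 4.95
eef_pos: [0.5626, -0.1121, 0.2991]
ee_rot: [-3.141, -0.0, -1.466]
force: [0.5, 0.3, 3.9]
width: 0.0007
```

Request:
send_rows(motion=[{"offset":[0,0,0.05],"turn":0},{"offset":[0,0,0.08],"turn":0},{"offset":[0,0,0.08],"turn":0}])

```text
t: 5.25
eef_pos: [0.5626, -0.1121, 0.2985]
ee_rot: [-3.141, -0.0, -1.466]
force: [-1.0, 0.9, 5.8]
width: 0.0006
```

Request:
send_rows(motion=[{"offset":[0,0,0.05],"turn":0},{"offset":[0,0,0.1],"turn":0},{"offset":[0,0,0.1],"turn":0},{"offset":[0,0,0.1],"turn":0}])

```text
t: 5.65
eef_pos: [0.5626, -0.1121, 0.2979]
ee_rot: [-3.141, -0.0, -1.466]
force: [-2.3, 0.5, 9.7]
width: 0.0006
```

Request:
send_rows(motion=[{"offset":[0,0,0.05],"turn":0},{"offset":[0,0,0.1],"turn":0},{"offset":[0,0,0.1],"turn":0},{"offset":[0,0,0.1],"turn":0}])

```text
t: 6.05
eef_pos: [0.5626, -0.1121, 0.2973]
ee_rot: [-3.14, -0.001, -1.465]
force: [-3.4, 0.4, 11.5]
width: 0.0008
```

Request:
send_rows(motion=[{"offset":[0,-0.1,0],"turn":0},{"offset":[0,-0.2,0],"turn":0},{"offset":[0,-0.35,0],"turn":0},{"offset":[0,-0.5,-0.01],"turn":0},{"offset":[0,-0.6,-0.02],"turn":0},{"offset":[0,-0.7,-0.02],"turn":0}])

```text
t: 6.65
eef_pos: [0.5687, -0.1115, 0.2974]
ee_rot: [3.14, -0.0, -1.466]
force: [-7.7, 1.4, 16.9]
width: 0.0006
```

Request:
send_rows(motion=[{"offset":[0,-0.05,-0.05],"turn":0},{"offset":[0,-0.15,-0.06],"turn":0},{"offset":[0,-0.3,-0.06],"turn":0},{"offset":[0,-0.45,-0.06],"turn":0},{"offset":[0,-0.6,-0.06],"turn":0},{"offset":[0,-0.7,-0.06],"turn":0}])

```text
t: 7.25
eef_pos: [0.576, -0.1107, 0.2981]
ee_rot: [3.141, -0.0, -1.466]
force: [-6.0, 1.0, 14.1]
width: 0.0007
```

Request:
send_rows(motion=[{"offset":[0,-0.15,0],"turn":0},{"offset":[0,-0.3,0],"turn":0},{"offset":[0,-0.45,0],"turn":0},{"offset":[0,-0.6,0.01],"turn":0},{"offset":[0,-0.7,0.02],"turn":0}])

```text
t: 7.75
eef_pos: [0.5832, -0.11, 0.2978]
ee_rot: [-3.141, -0.0, -1.466]
force: [-5.0, 1.6, 13.2]
width: 0.001
```

Request:
send_rows(motion=[{"offset":[0,-0.15,0.01],"turn":0},{"offset":[0,-0.3,0.02],"turn":0},{"offset":[0,-0.45,0.04],"turn":0},{"offset":[0,-0.6,0.06],"turn":0},{"offset":[0,-0.7,0.07],"turn":0}])

```text
t: 8.25
eef_pos: [0.5902, -0.1093, 0.297]
ee_rot: [-3.142, -0.001, -1.466]
force: [-4.3, 0.6, 11.3]
width: 0.0009
```

Request:
send_rows(motion=[{"offset":[0,0,-0.4],"turn":0},{"offset":[0,0,-0.8],"turn":0},{"offset":[0,1.4,-0.8],"turn":0},{"offset":[0,2.8,-0.8],"turn":0},{"offset":[0,2.8,-0.5],"turn":0},{"offset":[0,2.8,-0.25],"turn":0},{"offset":[0,2.8,-0.12],"turn":0},{"offset":[0,2.8,-0.01],"turn":0}])

```text
t: 9.05
eef_pos: [0.562, -0.1123, 0.2966]
ee_rot: [3.14, -0.001, -1.466]
force: [-7.9, 1.8, 13.5]
width: 0.0002
```

Request:
send_rows(motion=[{"offset":[0,-0.15,0],"turn":0},{"offset":[0,-0.3,-0.01],"turn":0},{"offset":[0,-0.5,-0.04],"turn":0},{"offset":[0,-0.7,-0.06],"turn":0},{"offset":[0,-0.9,-0.07],"turn":0},{"offset":[0,-1.1,-0.08],"turn":0},{"offset":[0,-1.3,-0.08],"turn":0},{"offset":[0,-1.4,-0.08],"turn":0}])

```text
t: 9.85
eef_pos: [0.5766, -0.1106, 0.2981]
ee_rot: [-3.141, -0.001, -1.465]
force: [-5.8, 0.7, 14.1]
width: 0.0005
```

Request:
send_rows(motion=[{"offset":[0,-0.2,0],"turn":0},{"offset":[0,-0.4,0],"turn":0},{"offset":[0,-0.6,0.01],"turn":0},{"offset":[0,-0.8,0.03],"turn":0},{"offset":[0,-1.0,0.05],"turn":0},{"offset":[0,-1.2,0.07],"turn":0},{"offset":[0,-1.4,0.09],"turn":0}])

```text
t: 10.55
eef_pos: [0.5906, -0.1092, 0.297]
ee_rot: [-3.141, -0.001, -1.465]
force: [-5.8, 0.7, 10.0]
width: 0.0008
```

Request:
send_rows(motion=[{"offset":[0,0,-0.4],"turn":0},{"offset":[0,0,-0.8],"turn":0},{"offset":[0,1.4,-0.8],"turn":0},{"offset":[0,2.8,-0.8],"turn":0},{"offset":[0,2.8,-0.5],"turn":0},{"offset":[0,2.8,-0.25],"turn":0},{"offset":[0,2.8,-0.12],"turn":0},{"offset":[0,2.8,-0.02],"turn":0}])

```text
t: 11.35
eef_pos: [0.562, -0.1123, 0.2967]
ee_rot: [3.14, -0.001, -1.466]
force: [-7.9, 0.9, 14.4]
width: 0.0002
```

Request:
send_rows(motion=[{"offset":[0,-0.15,0],"turn":0},{"offset":[0,-0.3,-0.01],"turn":0},{"offset":[0,-0.5,-0.04],"turn":0},{"offset":[0,-0.7,-0.06],"turn":0},{"offset":[0,-0.9,-0.07],"turn":0},{"offset":[0,-1.1,-0.08],"turn":0},{"offset":[0,-1.3,-0.08],"turn":0},{"offset":[0,-1.4,-0.08],"turn":0}])

```text
t: 12.15
eef_pos: [0.5765, -0.1107, 0.2982]
ee_rot: [-3.141, -0.001, -1.465]
force: [-6.0, 1.3, 13.7]
width: 0.0003
```

Request:
send_rows(motion=[{"offset":[0,-0.2,0],"turn":0},{"offset":[0,-0.4,0],"turn":0},{"offset":[0,-0.6,0.01],"turn":0},{"offset":[0,-0.8,0.03],"turn":0},{"offset":[0,-1.0,0.05],"turn":0},{"offset":[0,-1.2,0.07],"turn":0},{"offset":[0,-1.4,0.09],"turn":0}])

```text
t: 12.85
eef_pos: [0.5905, -0.1093, 0.2971]
ee_rot: [-3.141, -0.001, -1.465]
force: [-4.3, 0.6, 10.8]
width: 0.0007
```

Request:
send_rows(motion=[{"offset":[0,0,-4],"turn":0},{"offset":[0,0,-8],"turn":0},{"offset":[0,0,-10.4],"turn":0},{"offset":[-4,-2,-10.4],"turn":0},{"offset":[-7,-5,-10.4],"turn":0},{"offset":[-7,-7.5,-10.4],"turn":0},{"offset":[-7,-7.5,-10.4],"turn":0},{"offset":[-7,-7.5,-10.4],"turn":0}])

```text
t: 13.65
eef_pos: [0.6579, -0.0314, 0.3988]
ee_rot: [3.14, -0.0, -1.466]
force: [-0.4, -0.0, 0.3]
width: 0.0006
```

```bash
sed -i 's/(abs(r\[...,1\]+.05)<.03)&(abs(r\[...,0\]-.012)<.035)&(r\[...,2\]>.09)/(abs(r[...,1]+.05)<.025)\&(abs(r[...,0]-.015)<.03)\&(r[...,2]>.1)\&(r[...,2]<.15)/' h.py; python3 - <<'E'
from h import *
s=get_state(); print(s["t"],s["eef_pos"],s["force"])
d=look('c5'); print(np.round(d["cam_to_world"],3)[:3,3])
E
```

```text
13.65 [ 0.65790581 -0.03140198  0.3988044 ] [-0.39780916 -0.02274059  0.29290866]
bars 346 379 181 209 press [ 0.01651945 -0.04989904  0.12720287]
[ 0.667 -0.11   0.378]
```

View pics/c5.png

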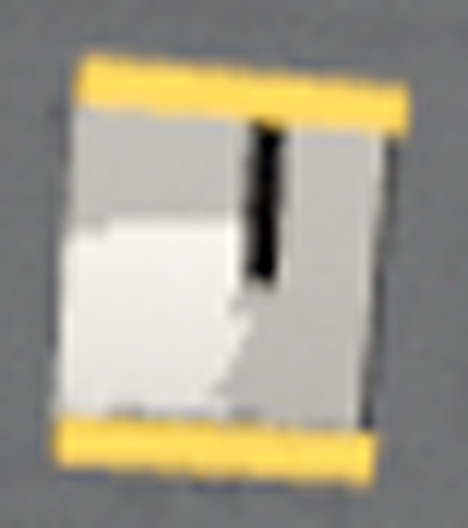

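The 7's stem foot is at (262,283) and the window middle is at about y 272. The foot should sit about 111 px below the middle, so roughly 7.3 mm is left to roll.

Request:
send_rows(motion=[{"offset":[2,3,0],"turn":0},{"offset":[4,6,0],"turn":0},{"offset":[7,9.3,0],"turn":0},{"offset":[7,9.3,4],"turn":0},{"offset":[7,9.3,8],"turn":0},{"offset":[7,9.3,9.5],"turn":0},{"offset":[7,9.3,9.8],"turn":0},{"offset":[7,9.3,9.8],"turn":0}])

```text
t: 14.5
eef_pos: [0.5721, -0.1114, 0.3024]
ee_rot: [3.142, -0.0, -1.466]
force: [-0.9, 0.2, 0.4]
width: 0.0004
```

Request:
send_rows(motion=[{"offset":[0,0,0.15],"turn":0},{"offset":[0,0,0.25],"turn":0},{"offset":[0,0,0.35],"turn":0},{"offset":[0,0,0.42],"turn":0},{"offset":[0,0,0.47],"turn":0},{"offset":[0,0,0.49],"turn":0}])

```text
t: 15.1
eef_pos: [0.5728, -0.111, 0.2988]
ee_rot: [-3.139, -0.001, -1.465]
force: [-2.5, 1.1, 9.8]
width: 0.0001
```

Request:
send_rows(motion=[{"offset":[0,-0.05,0.04],"turn":0},{"offset":[0,-0.2,0.05],"turn":0},{"offset":[0,-0.35,0.05],"turn":0},{"offset":[0,-0.5,0.05],"turn":0},{"offset":[0,-0.65,0.05],"turn":0},{"offset":[0,-0.73,0.05],"turn":0},{"offset":[0,-0.73,0.05],"turn":0}])

```text
t: 15.8
eef_pos: [0.5796, -0.1103, 0.2984]
ee_rot: [-3.141, -0.001, -1.465]
force: [-4.7, 2.5, 12.5]
width: 0.0005
```

Request:
send_rows(motion=[{"offset":[0,0,-4],"turn":0},{"offset":[0,0,-8],"turn":0},{"offset":[0,0,-10.4],"turn":0},{"offset":[-4,-2,-10.4],"turn":0},{"offset":[-7,-5,-10.4],"turn":0},{"offset":[-7,-8.5,-10.4],"turn":0},{"offset":[-7,-8.5,-10.4],"turn":0},{"offset":[-7,-8.5,-10.4],"turn":0}])

```text
t: 16.6
eef_pos: [0.6572, -0.0313, 0.3998]
ee_rot: [3.14, 0.0, -1.466]
force: [-0.9, 0.5, 0.2]
width: 0.0005
```

```bash
python3 - <<'E'
from h import *
go(.5605,.079,.42,-1.461)
d=look('c6')
E
```

```text
16.6 [ 0.6572 -0.0313  0.3998] [ 3.14   0.    -1.466] F [-0.9  0.5  0.2] 0.0005121592593340367
offset [-11.98   8.47  -2.01] turn -0.26140723856598985
bars 345 378 180 208 press [ 0.01646128 -0.05008185  0.12732004]
```

View pics/c6.png

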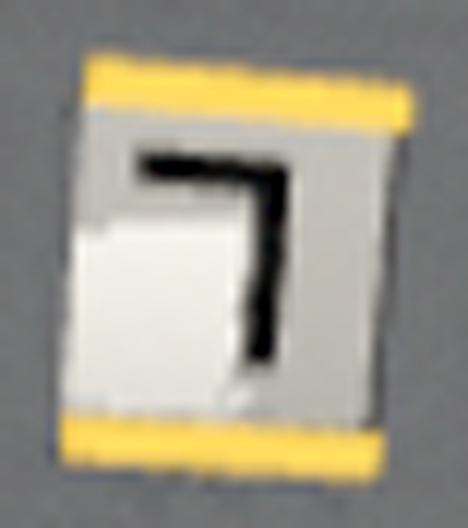

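The window now shows the 7, centred within about 1 mm (glyph from y≈157 to 363, opening from 120 to 423). On to the knob.

Request:
send_rows(motion=[{"offset":[-4,2.5,0],"turn":0},{"offset":[-8,5,0],"turn":0},{"offset":[-12,8.5,0],"turn":0},{"offset":[-12,8.5,0],"turn":0},{"offset":[-12,8.5,1.5],"turn":0},{"offset":[-12,8.5,3],"turn":0},{"offset":[-12,8.5,3],"turn":0},{"offset":[-12,8.5,3],"turn":0}])

```text
t: 17.45
eef_pos: [0.5596, 0.0781, 0.3712]
ee_rot: [-3.141, -0.0, -1.466]
force: [0.4, -0.6, 1.1]
width: 0.0006
```

Request:
send_rows(motion=[{"offset":[0,0,0.2],"turn":0},{"offset":[0,0,0.4],"turn":0},{"offset":[0,0,0.6],"turn":0},{"offset":[0,0,0.8],"turn":0},{"offset":[0,0,1.0],"turn":0},{"offset":[0,0,1.2],"turn":0},{"offset":[0,0,1.2],"turn":0}])

```text
t: 18.15
eef_pos: [0.5598, 0.0787, 0.3587]
ee_rot: [-3.141, -0.0, -1.466]
force: [-1.5, 0.1, 4.1]
width: -0.0001
```

Request:
send_rows(motion=[{"offset":[0,0,0.1],"turn":0},{"offset":[0,0,0.2],"turn":0},{"offset":[0,0,0.3],"turn":0},{"offset":[0,0,0.4],"turn":0},{"offset":[0,0,0.5],"turn":0},{"offset":[0,0,0.5],"turn":0}])

```text
t: 18.75
eef_pos: [0.5598, 0.0787, 0.3544]
ee_rot: [-3.141, -0.0, -1.466]
force: [-3.0, -0.0, 7.1]
width: 0.0004
```

Request:
send_rows(motion=[{"offset":[0,0,0.1],"turn":0},{"offset":[0,0,0.2],"turn":0},{"offset":[0,0,0.2],"turn":0}])

```text
t: 19.05
eef_pos: [0.5597, 0.0787, 0.3543]
ee_rot: [-3.14, -0.0, -1.465]
force: [-9.6, 0.5, 21.0]
width: 0.0008
```

Request:
send_rows(motion=[{"offset":[0,0,0.1],"turn":0},{"offset":[0,0,0.2],"turn":0},{"offset":[0,0,0.2],"turn":0}])

```text
t: 19.35
eef_pos: [0.5596, 0.0786, 0.3541]
ee_rot: [-3.139, -0.0, -1.464]
force: [-15.0, 0.8, 33.3]
width: 0.0008
```

It's firmly on the stop (z stalled, 33 N). I'll release and retreat for the last check.

Request:
send_rows(motion=[{"offset":[0,0,-0.4],"turn":0},{"offset":[0,0,-0.9],"turn":0},{"offset":[0,0,-1.5],"turn":0},{"offset":[0,0,-3],"turn":0},{"offset":[0,0,-5],"turn":0},{"offset":[0,0,-5],"turn":0}])

```text
t: 19.95
eef_pos: [0.5605, 0.0789, 0.4019]
ee_rot: [-3.138, 0.001, -1.466]
force: [0.1, -0.1, 0.7]
width: 0.0004
```

Request:
send_rows(motion=[{"offset":[4,-3,0],"turn":0},{"offset":[8,-6,0],"turn":0},{"offset":[12,-8.5,0],"turn":0},{"offset":[12,-8.5,0],"turn":0},{"offset":[12,-8.5,0],"turn":0}])

```text
t: 20.45
eef_pos: [0.6572, -0.0329, 0.3977]
ee_rot: [3.139, 0.0, -1.468]
force: [-0.3, -0.7, -0.3]
width: 0.0005
```

```bash
python3 - <<'E'
from h import *
d=look('c7'); print(get_state()["force"])
for n in("scene","top"):
    o=np.load(f"{n}.npy",allow_pickle=True).item()["frame"].astype(int); d=grab_frame(n); p=pts(d); b=d["frame"].astype(int)
    r=(b[...,2]>110)&(b[...,1]<60)&(b[...,0]<60)&(p[...,2]>.165); print(n,"knob",r.sum(),np.median(p[r],0) if r.any() else None)
    cv2.imwrite(f"pics/{n}2.png",b[100:340,150:450])
    if n=="scene":
        k=cv2.resize(cv2.imread("pics/c7.png"),(300,340)); q=cv2.resize(b[100:340,150:450].astype(np.uint8),(425,340)); cv2.imwrite("pics/c8.png",np.hstack([k,q]))
E
```

```text
bars 344 378 182 210 press [ 0.01655276 -0.05013313  0.12717887]
[-0.33629705 -0.75983465  0.05539604]
scene knob 238 [0.5653183  0.08323155 0.18218141]
top knob 262 [0.55876689 0.07598601 0.18371973][ WARN:0@1.550] global loadsave.cpp:1063 imwrite_ Unsupported depth image for selected encoder is fallbacked to CV_8U.
```

View pics/c8.png

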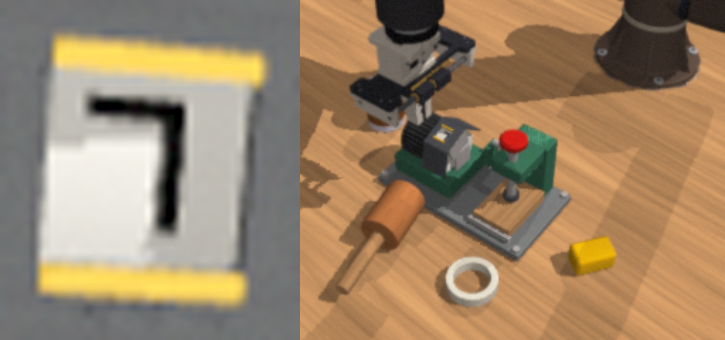

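The 7 is still in the middle of the window (left panel, around (160,165)). The knob is fully up at z 0.182, against 0.182–0.183 at the start. The mallet, tape roll, tape measure and tin are where they were, and the robot touches nothing.

```bash
python3 -c "
from station import *
print(job_done(), get_state()['t'])"
```

```text
the job is handed in; nothing more can be done
the job is handed in; nothing more can be done
```

The 7 is in the middle of the window, and the red knob has been pushed down to its stop and has come all the way back up. I handed the job in at about 20.5 s, well inside the 67 s limit.

- **Drum:** I rolled it with three strokes of about 28 mm and a last one of 7.3 mm. The highest downward force I read was about 17 N, roughly 18.6 N with the sideways part included. Force is only reported at the end of each move, so a brief higher value in between would not show.
- **Window:** The last close look shows the 7 about 0.8 mm high of the middle, against the 4 mm allowed. It did not move when I pressed the knob.
- **Knob:** The fingertip stopped 8 mm below the knob's raised height, and the force climbed to 33 N with no further travel. About 15 N of sideways force came with it, so the total was about 37 N. Afterwards the knob's top measured 0.182–0.184 m, the same as at the start.
- **Bench:** In the last scene picture the mallet, tape roll and tape measure look to be where they were. The tin was partly hidden behind the gripper in that view, but I never moved near it. The force on the robot reads about zero, and nothing is touching it.

None of the checks failed. The two cameras placed the knob 4–7 mm apart, so I pressed near the average, well within its 46 mm face.

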